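Seat the drilling template on the instrument neck

TASK

Fit the plywood drilling template onto the headstock of the instrument neck clamped in the cradle: lower it over the two locating pins, larger hole over the thicker brass pin, feeling for the pins because the neck was clamped at no exact place along the cradle, until it lies flush on the wood, then let go. Set it down gently, without forcing or dropping it, and leave the jar, sander, paper roll and bottle where they stand.

Things in the scene. Friction and masses are not known exactly. Their poses are not given: they have to be found in the camera images.
- template: Plywood drilling template, a plate 72 mm (x) by 160 mm (y), 12 mm thick, about 0.25 kg, lying flat on the bench at the start. Origin at the centre of its underside, z up. Two through holes on its long centre line, 55 mm to -y and +y of the origin. A red stripe marks the edge of the -y end. The small brass rings by the handle are drill bushes, of no use here.
- template_grip (a point): Centre of the template's dark wooden handle bar, 32 mm above the plate's underside, over its middle. The bar is 54 mm long (template x), 24 mm thick (template y) and stands 40 mm above the plate's top; fingers take it closing along template y. Template axes.
- large_hole (a point): Centre of the template's larger hole, 13.3 mm wide with a 1 mm chamfer, at the red-stripe (-y) end, at the plate's underside. Template axes.
- small_hole (a point): Centre of the template's smaller hole, 9.3 mm wide with a 1 mm chamfer, at the +y end, at the plate's underside. Template axes.
- cradle: Fixed blue cradle board, 110 mm (x) wide, 25 mm high, from 100 mm to -y to 350 mm to +y of its origin, which lies on the bench. An instrument neck is clamped on it and does not move: headstock at the -y end, top face flat, 64 by 150 mm, 47 mm above the bench. Toggle clamp up to 85 mm high at y 260 to 345 mm; aluminium end stop, 39 mm high, its inner face at y -75 mm.
- brass_pin_at_stop (a point): Where the brass pin's foot WOULD be if the headstock touched the end stop: on its face, on the cradle's centre line, y -55 mm. The neck with both pins is really clamped 4 to 30 mm from there to cradle +y, an amount not reported: feel for it or see it. Pin: upright, 12 mm thick, 14 mm high (top 61 mm above the bench), tip tapered by 1.2 mm in radius. Cradle axes.
- steel_pin_at_stop (a point): The same for the steel pin: 8 mm thick, 14 mm high, same taper, y +55 mm. The pins are always 110 mm apart and share the one unknown shift of 4 to 30 mm to cradle +y from these points; across (x) and in height they are true. Cradle axes.
- wax_jar: Bystander: jar of wax, 64 mm across, 50 mm high; origin at the centre of its foot.
- sander: Bystander: yellow hand sander, about 116 mm across, 102 mm high, with a stub to its +x reaching 85 mm from its axis; origin at the centre of its pad's underside.
- paper_roll: Bystander: upright roll of abrasive paper, 60 mm across, 75 mm high; origin at the centre of its foot.
- oil_bottle: Bystander: small bottle of oil, 44 mm across, 85 mm high; origin at the centre of its foot.
Things that resemble listed ones, but are neither listed nor needed, are in the scene too. What is shaped like the template but orange is not meant.

How it is judged (in metres and radians):
At the end, for the whole second after the job is handed in: Template flush on the headstock: its underside at both holes within about 1.5 mm of the face (47 mm up), larger hole on the brass pin, smaller on the steel pin (within 4 mm of the centre line, 1 to 33 mm to +y of the pin's place at the stop), at rest and released (z of large_hole in the frame of cradle between 0.0455 and 0.0487 m and x of large_hole in the frame of cradle between -0.004 and 0.004 m and y of large_hole in the frame of cradle between -0.054 and -0.022 m and z of small_hole in the frame of cradle between 0.0455 and 0.0487 m and x of small_hole in the frame of cradle between -0.004 and 0.004 m and y of small_hole in the frame of cradle between 0.056 and 0.088 m and linear speed of template below 0.01 m/s and angular speed of template below 0.05 rad/s and contact force between template and the fingers below 0.05 N); the robot touches nothing.
It fails at once if the jar, sander, paper roll or bottle is shifted by more than 25 mm or tipped over (distance of any of wax_jar, sander, paper_roll, oil_bottle from where it was at the start of the episode above 0.025 m or angle between any of wax_jar, sander, paper_roll, oil_bottle's own z axis and vertical above 0.3 rad).
It fails at once if the template is forced or slammed onto the neck or cradle (contact force above 100 N) (contact force between template and cradle above 100 N).
It fails at once if the template is dropped: it moves faster than 0.35 m/s over the cradle, below the pin tops (horizontal distance between template and cradle below 0.06 m and height (world z) of template below 0.062 m and linear speed of template above 0.35 m/s).
It also fails if it takes over 51 s, if anything falls off the work surface, if the arm or the gripper's body presses on something with over 40 N, if the wrist force passes 120 N, or if a joint passes its speed limit or range.

ROBOT

A 6-joint arm with a two-finger parallel gripper is mounted at the origin on the work surface. World frame = base frame: x ahead of the robot, y to its left, z up, the work surface at z = 0. Lengths are in mm, angles in rad, forces in N, time in s.
With the tool pointing down it reaches from about 350 to 925 mm from the base axis. Payload 6.4 kg.
Tool frame: the origin (TCP) lies at the very end of the fingers, on their centre line; the grasp point (between the pads) lies 19 mm behind it; z points along the fingers, y is the direction in which the jaws open and shut (so a half turn about z gives the same grasp; the last joint's range is limited). The gripper opens to 94 mm and grips with 3 to 60 N. Pads are 16 mm wide; open, the fingers measure 119 mm over their backs; the gripper's body (75 mm by 177 mm) begins 78 mm behind the grasp point.
Start: joints at [1.15, 0.245, 1.558, -0, 1.339, -0.174], TCP at [158.793, 630.316, 205.455] pointing down, gripper open.
Joint ranges: [-3.13, 3.13], [-1.02, 2.26], [0.13, 2.54], [-0.95, 4.09], [0.21, 2.88], [-2.74, 2.74]. Speed limits (rad/s): [2.57, 2.57, 3.14, 3.14, 3.14, 3.14].

INTERFACE

Orientations are given as a rotation vector (axis times angle).
In Python, from plant import robot, hand, grab_frame, ticket, telemetry gives the robot as it stands. The module is installed in compiled form; this text tells all that it offers. Calls block until the motion is done:
- robot.movep(position, orientation): joint-space move of the TCP to a pose.
- robot.move_straight(position, orientation=None, vel=150): straight line of the TCP; orientation=None keeps the orientation; vel is the mean speed in mm/s.
- robot.move_j(angles): joint-space move.
- hand.move_gripper(opening, effort=None): opening from 0.0 (shut) to 1.0 (fully open); effort is the grip in N (None keeps the last); returns when the fingers have stopped.
- robot.wait(seconds).
- robot.inverse_kinematics(position, orientation): joint angles nearest the present ones, or None.
- grab_frame(name): name is "scene" or "top"; returns a dict with "image" (480x640x3 uint8, red, green, blue), "intrinsics" (3x3 intrinsics, pixels), "xyz" and "rotation" of the camera in the world. Camera axes: x right, y up, looking along -z (the intrinsics and any distortion apply to the point x, -y, -z); pixel columns grow to the right and rows downward; lengths in mm; the calibration is good to about 2 mm. A picture is of the moment at which its call begins. There is no depth.
A pose or a line that the arm cannot do raises robot.MotionError and nothing moves.
- ticket.close_job(): hands the job in, once; it reports no verdict.
Readings, each from a call of its own:
- telemetry.read_clock(): time.
- telemetry.read_q(): joint angles.
- telemetry.read_qd(): joint speeds.
- telemetry.read_joint_efforts(): joint torques, N m.
- telemetry.read_position(): TCP position.
- telemetry.read_ee_rot(): TCP orientation.
- telemetry.read_contact_force(): force on the tool from outside, world axes, zero at the start.
- telemetry.read_ft_torque(): the same for the moment, N m.
- telemetry.read_finger_gap(): opening from 0.0 (shut) to 1.0 (fully open).
Only numpy, scipy, OpenCV 4.12 (cv2) and the standard library are available. Lean on these libraries where they do the work, as an engineer would, in place of code of your own. Each camera call takes 0.05 s, during which the arm holds its last target.

## Working session

There is one attempt and no reset: what is moved stays moved. The work goes in short steps, each a Python script; the robot and the scene stay as the last script left them, time stands still between calls to the robot, and variables do not carry over. Pictures are saved under pics/ and viewed, and the job is handed in when it is done.

```bash
mkdir -p pics; python3 - <<'E'
from plant import robot, hand, grab_frame, ticket, telemetry
import cv2,pickle
for n in("scene","top"):
    f=grab_frame(n); cv2.imwrite(f"pics/{n}0.png",f["image"][:,:,::-1]); pickle.dump(f,open(f"{n}0.pkl","wb"))
    print(n,f["intrinsics"],f["xyz"],f["rotation"],[k for k in f])
print(telemetry.read_clock(),telemetry.read_ee_rot(),telemetry.read_contact_force())
E
```

```text
scene [[481.20275168   0.         313.89438885]
 [  0.         481.20275168 241.32539193]
 [  0.           0.           1.        ]] [1131.04284905  134.93691952 1033.52687344] [0.31922078 0.56903584 2.01734724] ['image', 'intrinsics', 'xyz', 'rotation']
top [[471.2825735    0.         327.07547836]
 [  0.         471.2825735  245.34983815]
 [  0.           0.           1.        ]] [ 557.18997616 -154.08450378 1094.20855682] [ 0.06100773 -0.05151223 -1.57304099] ['image', 'intrinsics', 'xyz', 'rotation']
0.1 [-3.86626455e-01 -3.11723513e+00  2.56993706e-03] [-0.30521182 -0.49950099  0.62648206]
```

View pics/scene0.png

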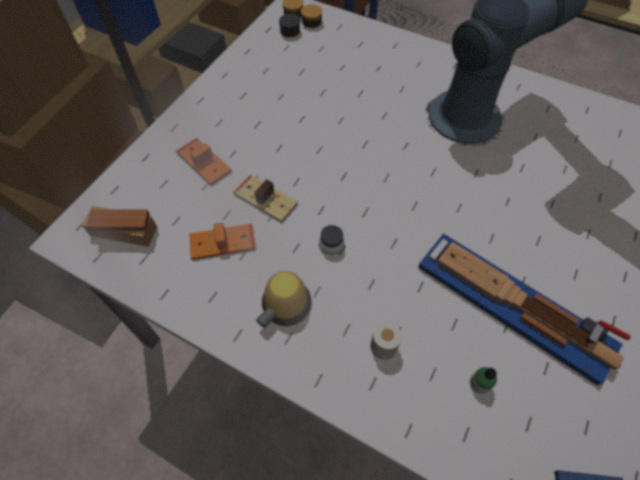

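View pics/top0.png

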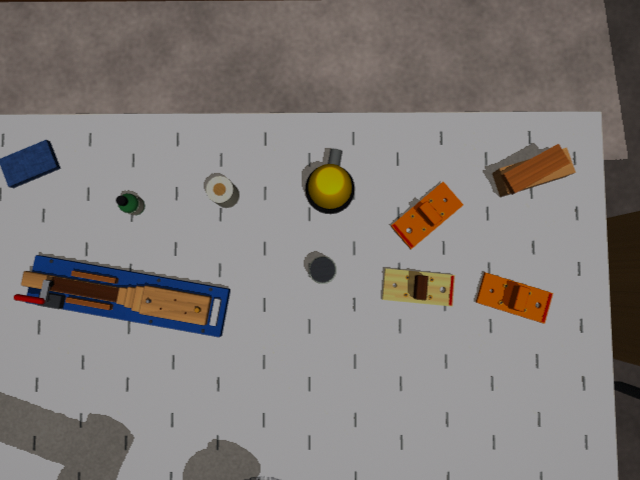

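```bash
cat > h.py <<'E'
import numpy as np,cv2,pickle
from scipy.spatial.transform import Rotation as R
def ray(f,u,v):
    K=f["intrinsics"];d=np.array([(u-K[0,2])/K[0,0],-(v-K[1,2])/K[1,1],-1.])
    return np.array(f["xyz"]),R.from_rotvec(f["rotation"]).apply(d)
def at(f,u,v,z):
    o,d=ray(f,u,v);return o+d*(z-o[2])/d[2]
def proj(f,p):
    K=f["intrinsics"];c=R.from_rotvec(f["rotation"]).inv().apply(np.array(p,float)-f["xyz"])
    return K[0,0]*c[...,0]/-c[...,2]+K[0,2],K[1,1]*-c[...,1]/-c[...,2]+K[1,2]
E
python3 - <<'E'
from h import *
f=pickle.load(open("top0.pkl","rb"));g=pickle.load(open("scene0.pkl","rb"))
im=f["image"][:,:,::-1];im2=g["image"][:,:,::-1]
a=cv2.resize(im[256:316,370:470],(800,480),interpolation=cv2.INTER_CUBIC)
cv2.imwrite("pics/tmpl.png",a)
cv2.imwrite("pics/crad.png",cv2.resize(im[265:345,120:240],None,fx=6.6,fy=6.6,interpolation=cv2.INTER_CUBIC))
cv2.imwrite("pics/scn.png",cv2.resize(im2[160:235,220:320],(800,600),interpolation=cv2.INTER_CUBIC))
cv2.imwrite("pics/scnc.png",cv2.resize(im2[225:315,410:530],(800,600),interpolation=cv2.INTER_CUBIC))
E
```

```text
(no output)
```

View pics/tmpl.png

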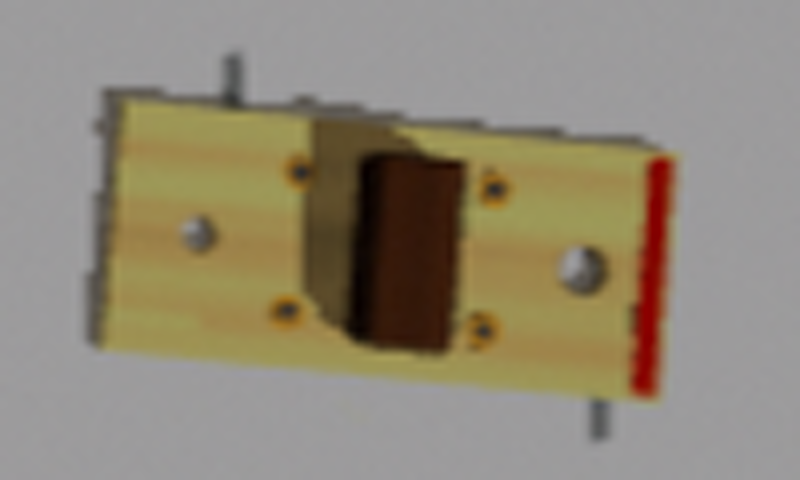

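View pics/crad.png

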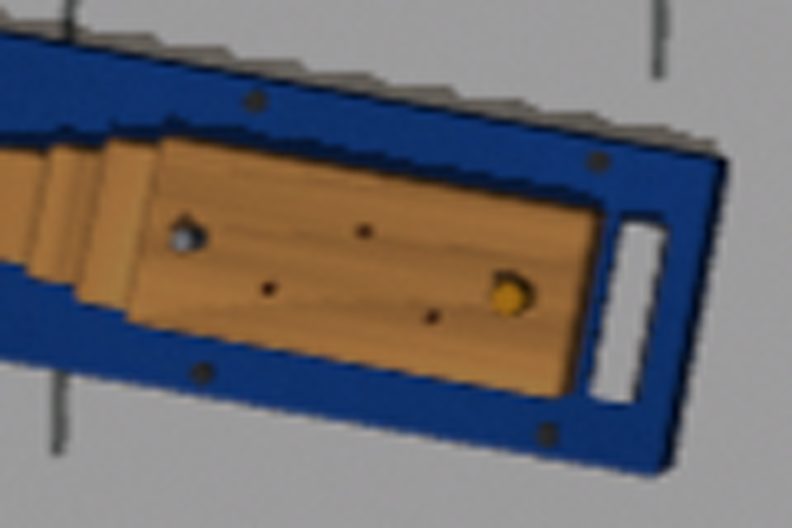

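View pics/scnc.png

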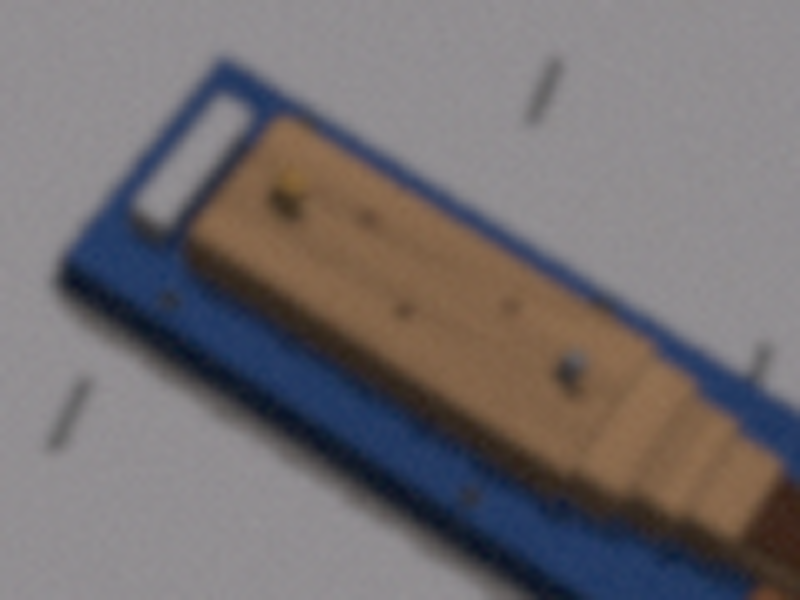

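View pics/scn.png

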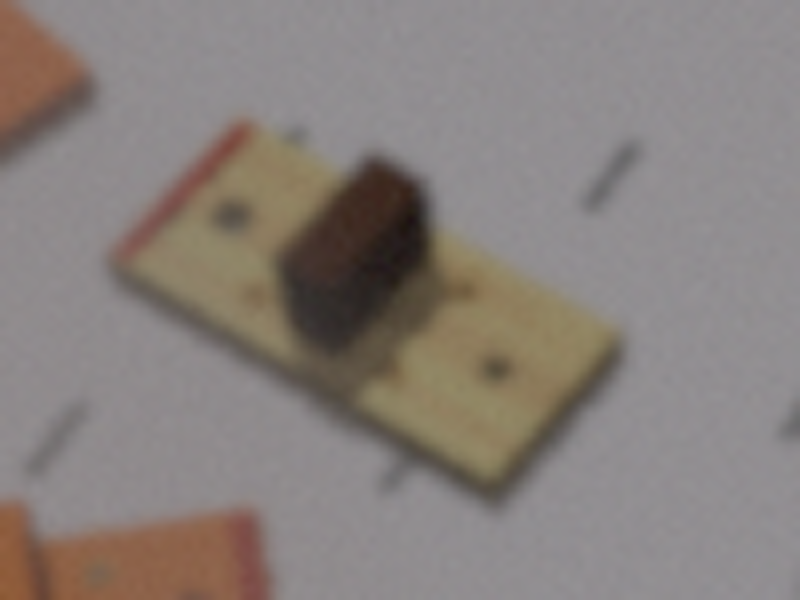

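```bash
python3 - <<'E'
from h import *
f=pickle.load(open("top0.pkl","rb"));g=pickle.load(open("scene0.pkl","rb"))
def c(u,v,s,ou,ov):return (u+.5)/s-.5+ou,(v+.5)/s-.5+ov
np.set_printoptions(precision=1,suppress=True)
T=lambda u,v,z:at(f,*c(u,v,8,370,256),z)
C=lambda u,v,z:at(f,*c(u,v,6.6,120,265),z)
S=lambda u,v,z:at(g,*c(u,v,8,220,160),z)
D=lambda u,v,z:at(g,*c(u,v,800/120,410,225),z)
def rep(n,a,b):
    d=b-a;print(n,a,b,"mid",(a+b)/2,"len",np.hypot(*d[:2]),"yaw of +y",np.arctan2(-d[0],d[1]))
rep("holes top",T(583,270,12),T(198,233,12))
rep("holes scene",S(231,215,12),S(495,368,12))
cs=[T(120,98,12),T(678,152,12),T(98,347,12),T(660,400,12)]
print("corner mid",sum(cs)/4,np.linalg.norm(cs[0]-cs[1]),np.linalg.norm(cs[0]-cs[2]))
rep("ends",(cs[1]+cs[3])/2,(cs[0]+cs[2])/2)
hb=[T(370,153,52),T(466,162,52),T(350,347,52),T(448,353,52)]
print("handle",sum(hb)/4)
rep("pins top",C(509,297,61),C(186,236,61))
rep("pins scene",D(290,186,61),D(571,361,61))
print("cradle end corners",C(727,160,25),C(660,474,25), "scene",D(222,58,25),D(62,270,25))
rep("cradle edge up",C(727,160,25),C(0,33,25))
rep("cradle edge dn",C(660,474,25),C(0,363,25))
for n,u,v in(("jar",322,268),("sander",330,187),("roll",219,190),("bottle",127,203)):print(n,at(f,u,v,70))
E
```

```text
holes top [ 533.3 -410.8   12. ] [ 544.2 -301.1   12. ] mid [ 538.7 -356.    12. ] len 110.19657150049058 yaw of +y -0.09835226401595931
holes scene [ 532.4 -412.3   12. ] [ 543.4 -302.7   12. ] mid [ 537.9 -357.5   12. ] len 110.21451314623383 yaw of +y -0.10048100456068496
corner mid [ 539.5 -355.5   12. ] 160.10353469024645 71.29987592424807
ends [ 531.6 -435.3   12. ] [ 547.3 -275.8   12. ] mid [ 539.5 -355.5   12. ] len 160.28632071267248 yaw of +y -0.09780254890256851
handle [ 538.8 -353.5   52. ]
pins top [491.8 136.7  61. ] [512.1 244.2  61. ] mid [502.  190.5  61. ] len 109.35108417891853 yaw of +y -0.18676030463785825
pins scene [493.9 136.9  61. ] [512.6 243.7  61. ] mid [503.2 190.3  61. ] len 108.48897090111396 yaw of +y -0.17307667902938276
cradle end corners [536.   72.8  25. ] [429.6  94.4  25. ] scene [430.8  95.5  25. ] [541.8  78.4  25. ]
cradle edge up [536.   72.8  25. ] [580.2 323.9  25. ] mid [558.1 198.4  25. ] len 255.01239587780694 yaw of +y -0.17425622742841912
cradle edge dn [429.6  94.4  25. ] [467.6 320.7  25. ] mid [448.6 207.5  25. ] len 229.51131942779543 yaw of +y -0.1661830627092769
jar [ 581.4 -136.8   70. ]
sander [ 759.2 -154.8   70. ]
roll [753.5  89.5  70. ]
bottle [725.4 291.7  70. ]
```

```bash
python3 - <<'E'
from h import *
np.set_printoptions(precision=2,suppress=True)
f=pickle.load(open("top0.pkl","rb"))
im=f["image"].astype(float); s=im[:,:,2]-im[:,:,0]  # blue-red
def edge(cols,rows,side):
    P=[]
    for u in cols:
        p=s[rows[0]:rows[1],u]; m=p>40
        if not m.any(): continue
        i=np.where(m)[0][0 if side<0 else -1]
        pk=s[rows[0]+i-(3 if side>0 else 0):rows[0]+i+(4 if side<0 else 1),u].max()
        th=pk/2
        r=rows[0]+i
        # walk outward to crossing
        rr=r
        while s[rr,u]>th: rr+=side
        while s[rr-side,u]<th: rr-=side
        a,b=s[rr-side,u],s[rr,u]
        P.append(at(f,u,rr-side+side*(a-th)/(a-b),25)[:2])
    P=np.array(P)
    for _ in range(4):
        k=np.polyfit(P[:,1],P[:,0],1);r=P[:,0]-np.polyval(k,P[:,1]);P=P[abs(r)<max(1,2*r.std())]
    return k,len(P),r.std()
U=edge(range(50,222),(240,310),-1);L=edge(range(50,215),(280,345),1)
print(U,L)
yw=[-np.arctan(U[0][0]),-np.arctan(L[0][0])];print("yaw",yw)
k=(U[0]+L[0])/2;print("centre x at y=190.4",np.polyval(k,190.4),"width",(np.polyval(U[0],190)-np.polyval(L[0],190))*np.cos(np.mean(yw)))
print("centre x at 136.8,244",np.polyval(k,[136.8,244]))
E
```

```text
(array([  0.18, 522.43]), 172, np.float64(0.13693580734828564)) (array([  0.18, 411.82]), 152, np.float64(0.20523525219228247))
yaw [np.float64(-0.17645312556704598), np.float64(-0.17619247210552044)]
centre x at y=190.4 501.04592215527595 width 108.94537993428776
centre x at 136.8,244 [491.5 510.6]
```

```bash
cat >> h.py <<'E'
def down(yaw,flip=0):
    # tool z down, tool y along +/-(−sin yaw, cos yaw)
    return (R.from_euler('z',yaw)*R.from_euler('y',np.pi)*R.from_euler('z',np.pi*flip)).as_rotvec()
TY=-0.099; TC=np.array([538.8,-356.2]); CY=-0.1763; PC=np.array([501.6,190.4])
E
python3 - <<'E'
from plant import *
from plant import robot, hand, grab_frame, ticket, telemetry
from h import *
np.set_printoptions(precision=3,suppress=True)
for fl in(0,1):
  for p,y in((TC,TY),(PC,CY)):
    for z in (17,200): print(fl,z,robot.inverse_kinematics([*p,z],down(y,fl)))
E
```

```text
0 17 [-0.759  0.457  1.663 -0.     1.022 -2.231]
0 200 [-0.759  0.24   1.574 -0.     1.328 -2.231]
0 17 [ 0.151  0.24   1.95  -0.     0.951 -1.243]
0 200 [ 0.151 -0.016  1.853 -0.     1.305 -1.243]
1 17 [-0.759  0.457  1.663  0.     1.022  0.91 ]
1 200 [-0.759  0.24   1.574  0.     1.328  0.91 ]
1 17 [ 0.151  0.24   1.95  -0.     0.951  1.898]
1 200 [ 0.151 -0.016  1.853 -0.     1.305  1.898]
```

```bash
python3 - <<'E'
from plant import robot, hand, grab_frame, ticket, telemetry
from h import *
np.set_printoptions(precision=2,suppress=True)
o=down(TY,1)
robot.movep([*TC,200],o); print(telemetry.read_clock())
robot.move_straight([*TC,70],vel=200)
hand.move_gripper(0.6,40)
robot.move_straight([*TC,17],vel=80)
print(telemetry.read_clock(),telemetry.read_position(),telemetry.read_contact_force())
f=grab_frame("scene");cv2.imwrite("pics/pre.png",cv2.resize(f["image"][140:240,200:340,::-1],None,fx=5.7,fy=5.7,interpolation=cv2.INTER_CUBIC))
E
```

```text
3.775
6.1333 [ 539.07 -356.47   17.28] [-0.22 -0.23  0.34]
```

View pics/pre.png

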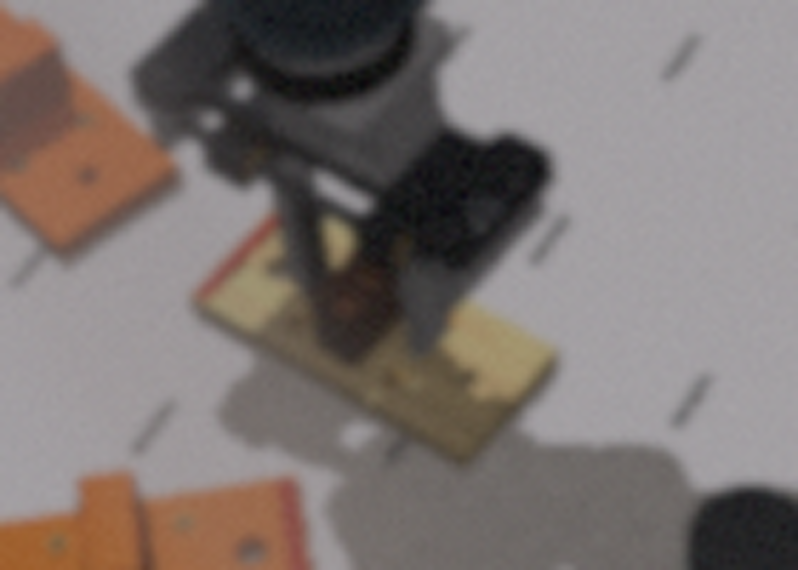

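The fingers straddle the dark handle of the natural-coloured plate: bar at about (350,310), fingers at (325,290) and (420,310) in the crop. I'll grip and lift.

```bash
python3 - <<'E'
from plant import robot, hand, grab_frame, ticket, telemetry
from h import *
np.set_printoptions(precision=2,suppress=True)
hand.move_gripper(0.0,40)
print("gap mm",telemetry.read_finger_gap()*94,telemetry.read_position())
robot.move_straight([*TC,25],vel=50)
robot.move_straight([*TC,160],vel=200)
print("F",telemetry.read_contact_force(),telemetry.read_ft_torque())
robot.move_straight([*PC,160],down(CY,1),vel=250)
robot.move_straight([*PC,110],vel=150)
robot.wait(.2)
print(telemetry.read_clock(),telemetry.read_position(),telemetry.read_contact_force(),telemetry.read_ft_torque(),telemetry.read_finger_gap()*94)
for n in("scene","top"):
    f=grab_frame(n); pickle.dump(f,open(f"{n}1.pkl","wb"))
    u,v=proj(f,np.array([*PC,90.]));u=int(u);v=int(v)
    cv2.imwrite(f"pics/{n}1.png",cv2.resize(f["image"][max(0,v-50):v+50,u-66:u+66,::-1],(792,600),interpolation=cv2.INTER_CUBIC));print(n,u,v)
E
```

```text
gap mm 23.949901999228054 [ 538.86 -356.33   17.16]
F [ 0.14  0.16 -3.22] [ 0.06  0.21 -0.  ]
10.95 [502.64 190.54 111.45] [-0.06 -0.89 -3.49] [0.04 0.17 0.03] 23.550943454295016
scene 477 258
top 167 305
```

View pics/scene1.png

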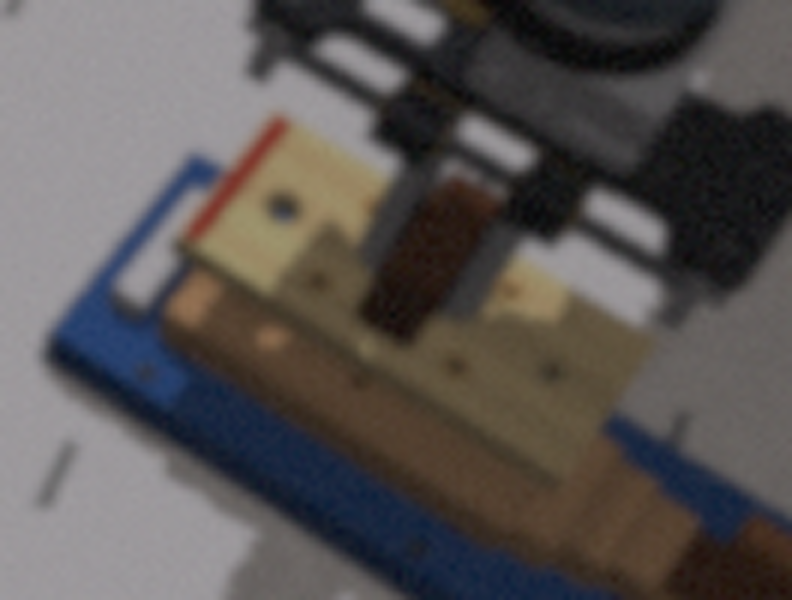

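View pics/top1.png

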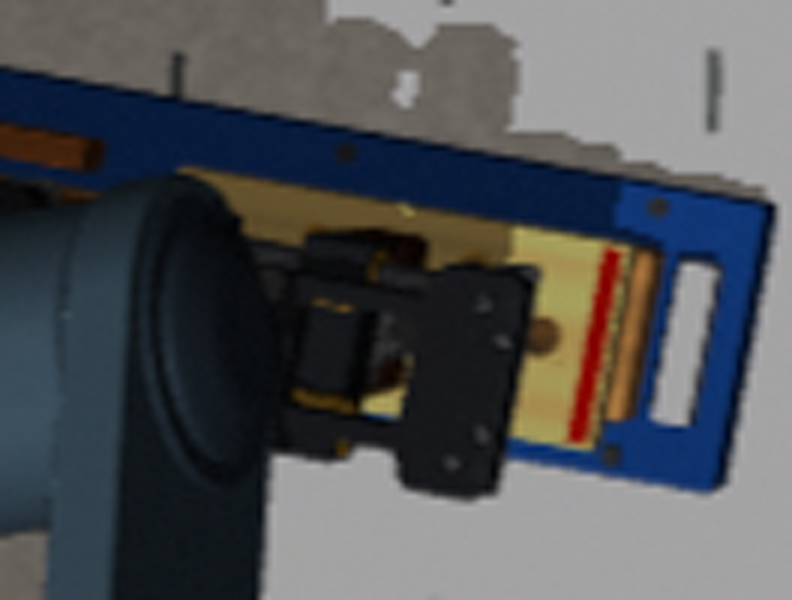

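```bash
python3 - <<'E'
from plant import robot, hand, grab_frame, ticket, telemetry
from h import *
np.set_printoptions(precision=2,suppress=True)
f=pickle.load(open("top1.pkl","rb"));g=pickle.load(open("scene1.pkl","rb"))
c=lambda u,v,ou,ov:((u+.5)/6-.5+ou,(v+.5)/6-.5+ov)
for _ in range(3):print(telemetry.read_position(),telemetry.read_contact_force(),telemetry.read_clock())
print(telemetry.read_ee_rot(),down(CY,1))
for z in(105,106):
    a=at(g,*c(284,206,411,208),z);b=at(g,*c(552,370,411,208),z);d=b-a
    print(z,"scene",a,b,(a+b)/2,np.hypot(*d[:2]),np.arctan2(-d[0],d[1]),"top large",at(f,*c(543,336,101,255),z))
E
```

```text
[502.25 190.5  110.98] [-0.45  0.58 -2.96] 11.05
[502.25 190.5  110.98] [-0.45  0.58 -2.96] 11.05
[502.25 190.5  110.98] [-0.45  0.58 -2.96] 11.05
[-3.13  0.28 -0.  ] [ 3.13 -0.28  0.  ]
105 scene [491.68 136.52 105.  ] [510.71 245.44 105.  ] [501.19 190.98 105.  ] 110.56959196711057 -0.17299072209906685 top large [492.55 136.05 105.  ]
106 scene [492.37 136.52 106.  ] [511.38 245.32 106.  ] [501.87 190.92 106.  ] 110.45051130813388 -0.17299072209906588 top large [492.61 135.75 106.  ]
```

```bash
cat >> h.py <<'E'
from plant import robot, hand, grab_frame, ticket, telemetry
def rd():
    F=np.mean([telemetry.read_contact_force() for _ in range(1)],0);M=telemetry.read_ft_torque();return F,M
def lower(xy,z0,z1,step=1.,lim=8.,base=-3.1,yaw=None,vel=15,verb=1):
    z=z0
    o=None if yaw is None else down(yaw,1)
    while z>z1:
        z=max(z1,z-step)
        robot.move_straight([*xy,z],o,vel=vel)
        F,M=rd()
        if verb:print("%.2f"%z,F,M,"p",telemetry.read_position(),"t %.2f"%telemetry.read_clock())
        if abs(F[2]-base)>lim or np.hypot(*F[:2])>15:return z,False
    return z,True
E
python3 - <<'E'
from h import *
np.set_printoptions(precision=2,suppress=True)
p=PC+[0.3,0]
robot.move_straight([*p,82],vel=80)
print(rd(),telemetry.read_clock())
print(lower(p,82,72))
E
```

```text
(array([ 0.67,  0.04, -3.  ]), array([-0.06,  0.11,  0.05])) 11.55
81.00 [ 0.12 -0.47 -3.41] [-0.01  0.16 -0.05] p [502.18 190.46  81.36] t 11.80
80.00 [ 1.32 -0.52 -2.38] [-0.03  0.16  0.03] p [501.91 190.41  80.06] t 12.05
79.00 [-0.62  0.34 -2.58] [0.02 0.14 0.01] p [501.81 190.38  78.92] t 12.30
78.00 [ 1.23  0.4  -2.59] [ 0.03  0.16 -0.02] p [501.81 190.39  77.89] t 12.55
77.00 [ 0.63 -0.81 -2.44] [-0.    0.15  0.  ] p [501.81 190.36  76.89] t 12.80
76.00 [-0.39 -0.68 -3.63] [ 0.02  0.15 -0.02] p [501.83 190.38  75.89] t 13.05
75.00 [-0.42  0.87 -3.25] [ 0.02  0.18 -0.04] p [501.83 190.39  74.9 ] t 13.30
74.00 [-0.37  0.77 -2.86] [0.02 0.24 0.03] p [501.83 190.38  73.88] t 13.55
73.00 [ 0.08  0.11 -3.29] [0.05 0.22 0.01] p [501.85 190.38  72.91] t 13.80
72.00 [ 0.02  0.67 -2.63] [ 0.02  0.24 -0.06] p [501.84 190.38  71.89] t 14.05
(72, True)
```

```bash
python3 - <<'E'
from h import *
np.set_printoptions(precision=2,suppress=True)
p=PC+[0.3,0]
z,ok=lower(p,72,66)
if ok: print(lower(p,66,62,step=.4,lim=6))
E
```

```text
71.00 [-0.89  0.15 -3.62] [ 0.03  0.22 -0.03] p [501.86 190.38  70.91] t 14.30
70.00 [-0.11  0.8  -3.51] [ 0.1   0.15 -0.01] p [501.87 190.39  69.92] t 14.55
69.00 [-0.19 -0.27 -3.27] [ 0.11  0.25 -0.05] p [501.87 190.4   68.92] t 14.80
68.00 [-0.44  0.04 -2.81] [ 0.06  0.27 -0.02] p [501.85 190.39  67.89] t 15.05
67.00 [ 0.01  0.8  -2.06] [0.15 0.24 0.02] p [501.87 190.42  66.9 ] t 15.30
66.00 [-0.91  0.67 -3.13] [ 0.15  0.27 -0.07] p [501.86 190.38  65.88] t 15.55
65.60 [-0.33  0.6  -3.75] [ 0.13  0.26 -0.02] p [501.88 190.41  65.58] t 15.80
65.20 [-0.95  1.36 -2.86] [ 0.1   0.28 -0.07] p [501.9  190.41  65.19] t 16.05
64.80 [-1.62  1.27 -3.3 ] [ 0.2   0.26 -0.03] p [501.92 190.45  64.8 ] t 16.30
64.40 [-0.04  0.77 -2.14] [ 0.12  0.25 -0.09] p [501.89 190.43  64.37] t 16.55
64.00 [-1.23  1.05 -0.98] [ 0.15  0.43 -0.03] p [501.91 190.42  64.1 ] t 16.80
63.60 [-3.85  0.24  3.48] [ 0.02  0.93 -0.04] p [501.94 190.43  64.09] t 17.05
(63.59999999999998, False)
```

```bash
python3 - <<'E'
from h import *
np.set_printoptions(precision=2,suppress=True)
p=PC+[0.3,0]
hand.move_gripper(0.45)
print(telemetry.read_finger_gap()*94,rd())
robot.move_straight([*p,150],vel=100)
robot.movep([450,-60,300],down(-0.3,1))
print(telemetry.read_clock(),rd())
for n in("scene","top"):
    f=grab_frame(n); pickle.dump(f,open(f"{n}2.pkl","wb"))
    u,v=proj(f,np.array([*PC,60.]));u=int(u);v=int(v);print(n,u-66,v-50)
    cv2.imwrite(f"pics/{n}2.png",cv2.resize(f["image"][v-50:v+50,u-66:u+66,::-1],(792,600),interpolation=cv2.INTER_CUBIC))
E
```

```text
42.53034796683296 (array([-0.52,  0.22,  0.56]), array([ 0.01,  0.12, -0.05]))
19.7167 (array([-0.08,  0.65,  0.26]), array([ 0.04,  0.16, -0.  ]))
scene 407 215
top 106 255
```

View pics/scene2.png

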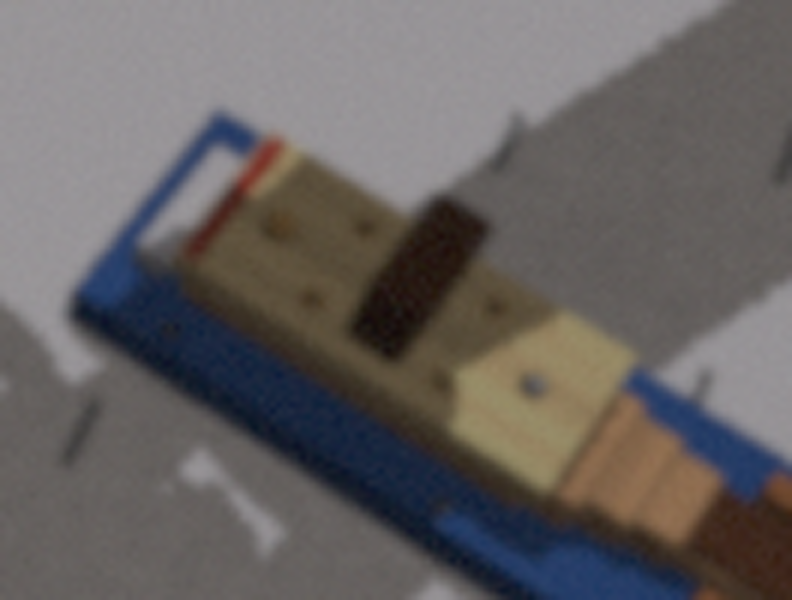

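View pics/top2.png

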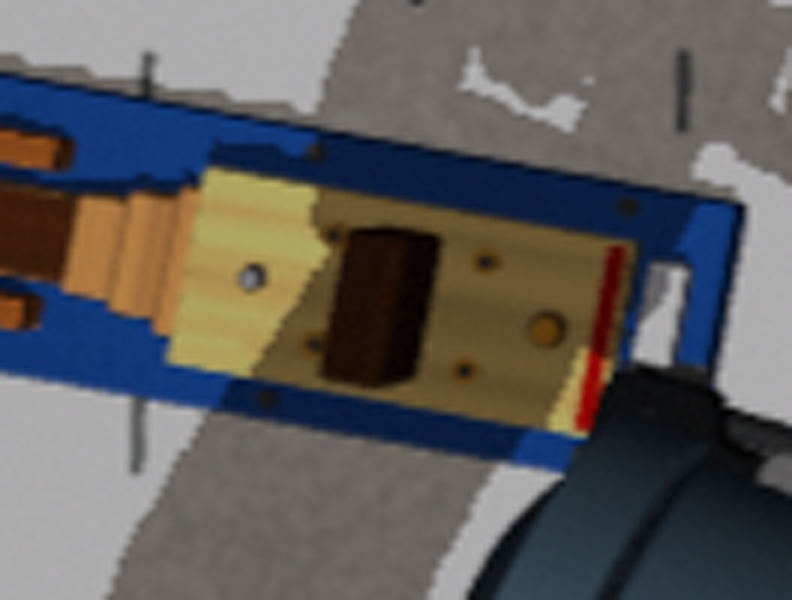

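```bash
python3 - <<'E'
from h import *
np.set_printoptions(precision=2,suppress=True)
f=pickle.load(open("top2.pkl","rb"));g=pickle.load(open("scene2.pkl","rb"))
c=lambda u,v,ou,ov:((u+.5)/6-.5+ou,(v+.5)/6-.5+ov)
# plate-top corners seen in both: large-end +x, small-end +x, small-end -x, plus hole centres
pts={"brass":((547,328),(281,224)),"steel":((252,277),(533,384)),"redend +x":((638,243),(184,258)),"far +x":((207,168),(553,497)),"far -x":((168,362),(637,355))}
for n,(t,s) in pts.items():
    o1,d1=ray(f,*c(*t,106,255));o2,d2=ray(g,*c(*s,407,215))
    k=np.linalg.lstsq(np.c_[d1,-d2],o2-o1,rcond=None)[0]
    a,b=o1+k[0]*d1,o2+k[1]*d2;print(n,(a+b)/2,"gap",np.linalg.norm(a-b))
print(telemetry.read_qd(),telemetry.read_clock())
E
```

```text
brass [492.43 136.8   61.3 ] gap 0.5371523262668806
steel [511.35 244.42  60.34] gap 0.7641223187041858
redend +x [522.   107.62  55.27] gap 4.7594781416121705
far +x [550.47 264.98  55.67] gap 1.7293611987890847
far -x [480.6  274.59  59.99] gap 0.43176337522906544
[ 0. -0. -0. -0.  0.  0.] 19.8167
```

```bash
python3 - <<'E'
from h import *
a=pickle.load(open("scene0.pkl","rb"))["image"].astype(int);b=pickle.load(open("scene2.pkl","rb"))["image"].astype(int)
for n,(u,v) in dict(jar=(332,238),sander=(286,297),roll=(386,341),bottle=(485,379)).items():print(n,np.abs(a-b)[v-20:v+20,u-20:u+20].mean())
ticket.close_job();print(telemetry.read_clock())
E
```

```text
jar 4.806875
sander 4.196041666666667
roll 5.112916666666667
bottle 4.855
the job is handed in; nothing more can be done
the job is handed in; nothing more can be done
```

The template is on the headstock, larger hole over the brass pin and smaller hole over the steel pin. I let go of it and handed the job in at about 20 s of the 51 s allowed.

- **Finding and picking up:** I took the natural-coloured plate with the red stripe; the two orange ones were left alone. I gripped it by the handle, and the finger gap read 24 mm, as it should.
- **Lowering:** I placed it over the pins from the camera measurements and went down in steps of 1 mm, then 0.4 mm. It passed over both pins on the first try with no force building up, and no search was needed. Firm contact came at the expected height (underside at 47 mm), with about 7 N vertical and 4 N sideways at most.
- **After release:** Both pin tips show inside their holes in both views. They measure about 61 mm and 60 mm above the bench, against 61 mm expected. The arm is clear and still. The jar, sander, paper roll and bottle look unmoved.
- **Weaker checks:**
  - The pin and hole positions from the two cameras differed by about 2 mm, within their calibration.
  - The plate's corner heights came out rough, 55 to 60 mm against 59 mm, because the corners were hard to pick out.
  - So "flush" rests mainly on the contact height and on both pins showing through the plate.

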